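# Change over the feed selector box on the workshop bench

## Robot

A 6-joint arm with a two-finger parallel gripper is mounted at the origin on the work surface. World frame = base frame: x ahead of the robot, y to its left, z up, the work surface at z = 0. Lengths are in m, angles in rad, forces in N, time in s.
With the tool pointing down it reaches from about 0.35 to 0.925 m from the base axis. Payload 6.4 kg.
Tool frame: the origin (TCP) lies at the very end of the fingers, on their centre line; the grasp point (between the pads) lies 19 mm behind it; z points along the fingers, y is the direction in which the jaws open and shut (so a half turn about z gives the same grasp; the last joint's range is limited). The gripper opens to 85 mm and grips with 20 to 120 N. Pads are 22 mm wide; open, the fingers measure 114 mm over their backs; the gripper's body (76 mm by 85 mm) begins 54 mm behind the grasp point. The pads swing forward as they close: fully open they stand 13 mm farther back than shut.
Start: joints at [-1.51, 0.245, 1.558, -0, 1.339, -0.174], TCP at [0.151, -0.632, 0.231] pointing down, gripper open.
Joint ranges: [-3.13, 3.13], [-1.02, 2.26], [0.13, 2.54], [-0.95, 4.09], [0.21, 2.88], [-2.74, 2.74]. Speed limits (rad/s): [2.57, 2.57, 3.14, 3.14, 3.14, 3.14].

## Interface

Orientations are given as [roll, pitch, yaw] about the fixed x, y, z axes, in that order (R = Rz(yaw) Ry(pitch) Rx(roll)).
In Python, from rig import arm, get_image, get_calibration, order gives the robot as it stands.
- The arm moves only by the tool drive_tool, never from a script. Its argument "rows" is text: rows parted by semicolons, each of 7 numbers parted by spaces: the finger opening in m, from 0 to 0.0854, then the shift along the tool's x, y, z in m, then the turn, a rotation vector about the tool's x, y, z in degrees. A call has 1 to 20 rows; each row shifts and turns the pose as measured when the row begins, along the tool's axes as they then stand; what a row does not reach is not made up. A row lasts 1/12 s, in which the tool goes at most 41.7 mm and 7.16 degrees, less where a joint would pass 70% of its speed; a pose out of reach is approached as far as the arm can. A call is refused whole if a number of a shift passes 0.0417 or a number of a turn 7.16, either way. A call with a gripper value outside its range is refused whole. The fingers move at their own pace and stop on an object; "newtons" is the grip in N (left out, the last holds). Time passes only in rows, so rows that do not move let the fingers close. It gives the time, the measured TCP pose, the force and the opening at its end, in the units of the state.
- arm.get_obs(): the state, without advancing time (a new reading comes with each control period).
- get_image(name): name is "side" or "top"; returns the picture (400x640x3 uint8, red, green, blue); there is no depth.
- get_calibration(name): a dict with "K" (3x3 intrinsics, pixels), "dist" ([k1, k2, p1, p2, k3] as OpenCV has them; the pictures are not rectified), "R" (3x3) and "t" (3): a world point X has camera coordinates R X + t. Camera axes: x right, y down, z forward; pixel columns grow to the right and rows downward; lengths in m; the calibration is good to about 2 mm. A picture is of the moment at which its call begins. get_calibration takes no time and is no camera call.
- order.hand_in(): hands the job in, once; it reports no verdict.
The state is a dict: "time_s": time; "qpos": joint angles; "dq": joint speeds; "joint_torque": joint torques, N m; "ee_pos": TCP position; "orientation": TCP orientation; "force": force on the tool from outside, world axes, zero at the start; "moment": the same for the moment, N m; "opening": finger opening in m.
Only numpy, scipy, OpenCV 4.12 (cv2) and the standard library are available. Lean on these libraries where they do the work, as an engineer would, in place of code of your own. Each camera call takes 0.05 s, during which the arm holds its last target. There are 200 camera calls.

## Task

Change the feed selector box over to its other setting: lift the cover plate off its two pins and lay it down flat on the bench clear of the box, then slide the selector grip fully home against its far end stop. Put the cover back on the pins turned half round, so that the grip now stands in its notch and the plate lies flush in its recess, and let go. Set the cover down, do not drop it, and leave the jar, the mug and the tape measure where they stand.

Things in the scene. Friction and masses are not known exactly. Their poses are not given: they have to be found in the camera images.
- box: Grey steel selector box fixed to the bench, 150 (x) x 96 (y) x 50 mm, black cable gland on its -x side. Origin: centre of its underside; z up. On its deck (z = 50 mm) a 6 mm high rim, 15 mm wide along the long sides, 8 mm at the +x end, encloses the recess for the cover (x -67 to +63, y +-33 mm)
- pin_mid (a point): Point midway between the tips of the box's two upright steel pins, at (0, 0, 62) mm in the box's frame. The pins have 8 mm diameter and tapered tops, stand 12 mm above the deck at x = 0, y = +-20 mm; the selector grip runs between them
- end_guard (a point): Middle of the upper inner edge of the single upright guard across the box's -x end, at (-67, 0, 86) mm in the box's frame: sheet steel 6 mm thick, 96 mm wide, 36 mm above the deck. No finger fits between it and the cover's handle at this end: there take the handle across y
- side_guards (a point): Point midway between the upper edges of the two upright guards flanking the box's +x end, at (47, 0, 86) mm in the box's frame. Each is 6 mm thick, 36 mm above the deck, x from 30 to 64 mm, inner faces at y = +-33 mm. No finger fits between them and the ends of the cover's handle at this end: there take the handle along x
- selector (a joint): Position of the selector grip along the box's +x: 0 at the stop by the single end guard (about where it starts), 0.080 m at the far end stop, between the two side guards. It slides stiffly (some 3 N) and stays where left
- selector_top (a point): Centre of the top face of the selector grip, a black upright block 14 x 14 mm, its top 40 mm above the deck. In the box's frame it is at x = -40 mm + joint value, y = 0, z = 90 mm
- cover: Loose aluminium cover plate, 120 (x) x 60 (y) x 6 mm, 0.1 to 0.2 kg. Origin: centre of its underside, z up. Two 10.5 mm holes at x = 0, y = +-20 mm go over the pins; seated, its origin is at (0, 0, 50) mm in the box's frame, its top flush with the rim. At the start its +x points along the box's -x; at the end it must point along the box's +x
- cover_handle (a point): Centre of the top of the cover's black bar handle, at (-47, 0, 34) mm in the cover's frame. The bar is 16 (x) x 50 (y) mm and rises 28 mm above the plate's top
- cover_notch (a point): Point in the cover's notch, at (40, 0, 6) mm in the cover's frame. The notch is 24 mm wide (y +-12 mm), open at the plate's +x end and reaches in to x = 28 mm; the selector grip stands in it when the cover is seated
- jar: Bystander: glass-clear screw jar with a steel lid, 68 mm diameter, 85 mm high, standing beside the work. Origin: centre of its underside
- mug: Bystander: white mug, 80 mm diameter, 92 mm high, with a handle, standing beside the work. Origin: centre of its underside
- tape: Bystander: tape measure in a yellow case, 70 x 36 x 60 mm, standing beside the work. Origin: centre of its underside
Not all that is in view belongs to the job. Leave any pink look-alike of the box alone. What is shaped like the cover but blue is not meant.

How it is judged:
On the way, in this order (a step that is already met when the one before it is completed fails the run):
1. The cover lies flat on the bench clear of the box, let go (height (world z) of cover below 0.006 m and angle between cover's own z axis and vertical below 0.1 rad and contact force between cover and the fingers below 0.1 N and linear speed of cover below 0.03 m/s), for 0.2 s.
2. The selector grip is fully home against its far end stop (value of joint selector above 0.078 m), for 0.2 s.
At the end, for the whole second after the job is handed in: The selector is within 2 mm of its far end stop; the cover is seated on both pins, flush (within 2 mm in height, 4 mm sideways, tilt under 0.04 rad), half-turned so that its notch is at the box's +x end round the grip, and at rest (value of joint selector above 0.078 m and z of cover in the frame of box between 0.0475 and 0.052 m and angle between cover's own z axis and vertical below 0.04 rad and horizontal distance between cover and box below 0.004 m and x of cover_notch in the frame of box above 0.03 m and linear speed of cover below 0.02 m/s); the robot touches nothing.
It fails at once if The jar, the mug or the tape measure is shifted by more than 20 mm (distance of any of jar, mug, tape from where it was at the start of the episode above 0.02 m).
It fails at once if The cover is dropped: it falls faster than 0.6 m/s out of the fingers (linear speed of cover above 0.6 m/s and contact force between cover and the fingers below 0.05 N).
It also fails if it takes over 67 s, if anything falls off the work surface, if the arm or the gripper's body presses on something with over 40 N, if the wrist force passes 120 N, or if a joint passes its speed limit or range.

## Working session

There is one attempt and no reset: what is moved stays moved. The work goes in short steps, Python scripts to look and compute and a tool call to move; the robot and the scene stay as the last step left them, time stands still between calls to the robot, and variables do not carry over. Pictures are saved under pics/ and viewed, about 8 in all and at most 12, crops included, and the job is handed in when it is done.

Besides the shell and the picture viewer there is one more tool, called as name(argument=value, ...), one argument or row to a line, values as JSON. drive_tool: Moves the arm, as the interface text tells. Its arguments: {"type":"object","properties":{"rows":{"type":"string"},"newtons":{"type":"number"}},"required":["rows"]}

```bash
mkdir -p pics; ls
python3 - <<'E'
from rig import arm,get_image,get_calibration
import cv2,numpy as np
for n in("side","top"):
    im=get_image(n); cv2.imwrite(f"pics/{n}0.png",im[:,:,::-1])
    c=get_calibration(n); print(n,np.round(c["K"],1).tolist(),c["dist"],(-np.array(c["R"]).T@np.array(c["t"])).round(3),np.array(c["R"]).round(3).tolist())
o=arm.get_obs();print(o)
E
```

```text
pics
side [[387.2, 0.0, 317.8], [0.0, 387.2, 204.5], [0.0, 0.0, 1.0]] [-0.09490984  0.          0.          0.          0.        ] [0.199 0.62  0.906] [[-0.875, -0.485, -0.002], [-0.365, 0.662, -0.655], [0.319, -0.572, -0.756]]
top [[518.0, 0.0, 318.9], [0.0, 518.0, 200.2], [0.0, 0.0, 1.0]] [0.01205959 0.         0.         0.         0.        ] [ 0.289 -0.015  1.743] [[0.01, -1.0, -0.015], [-0.986, -0.007, -0.164], [0.164, 0.016, -0.986]]
{'time_s': 0.1, 'qpos': array([-1.51009379e+00,  2.45789979e-01,  1.55892786e+00, -6.94358955e-06,
        1.33870802e+00, -1.74120840e-01]), 'dq': array([-6.81779076e-04, -7.82867471e-05, -1.34807126e-03, -6.63839136e-04,
        2.63730155e-04, -1.26458364e-03]), 'joint_torque': array([-1.16755273e-03, -4.30675757e+01, -3.27128363e+01, -1.91308263e-04,
        2.82748180e-03, -6.29117153e-06]), 'ee_pos': array([ 0.15119511, -0.63163583,  0.23024204]), 'orientation': array([-3.13978600e+00, -3.10935468e-04,  2.34824702e-01]), 'force': array([ 0.62707723, -0.19868407,  0.42987297]), 'moment': array([-0.02213115, -0.02852558,  0.04779626]), 'opening': 0.08522267340141766}
```

View pics/side0.png

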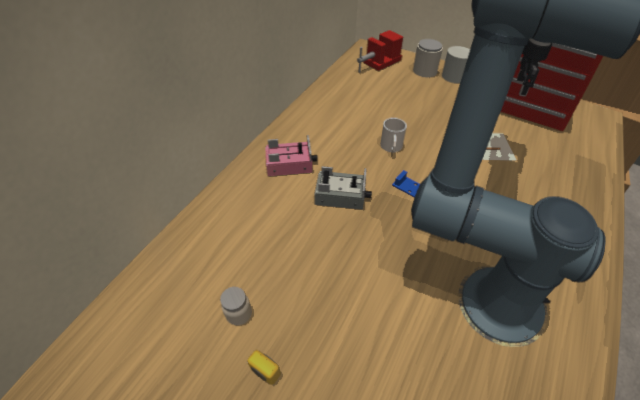

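View pics/top0.png

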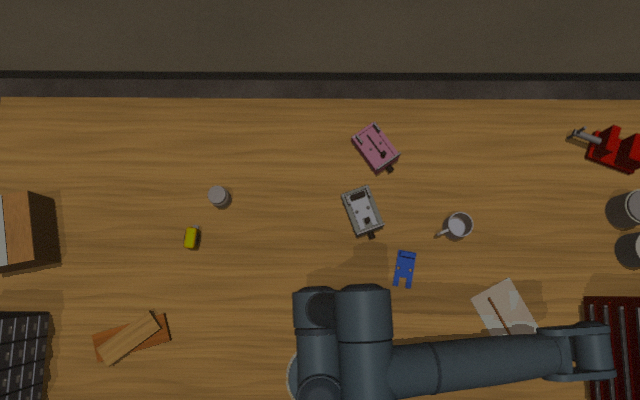

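Candidates: the grey box at top (362,211) / side (341,188), which is the one described. The pink look-alike is at top (376,147) / side (290,158) and the blue cover look-alike at top (404,268) / side (406,183). I'm choosing the grey one; next is a close crop to check it.

```bash
cat > h.py <<'E'
import cv2,numpy as np
from rig import arm,get_image,get_calibration
def cal(n):
    c=get_calibration(n); return [np.array(c[k],float) for k in("K","dist","R","t")]
def ray(n,uv):
    K,d,R,t=cal(n); p=cv2.undistortPoints(np.array(uv,float).reshape(-1,1,2),K,d).reshape(-1,2)
    return -R.T@t,np.c_[p,np.ones(len(p))]@R
def onz(n,uv,z):
    o,d=ray(n,uv); return o+d*((np.asarray(z)-o[2])/d[:,2])[:,None]
def proj(n,X):
    K,d,R,t=cal(n); return cv2.projectPoints(np.array(X,float).reshape(-1,1,3),cv2.Rodrigues(R)[0],t,K,d)[0].reshape(-1,2)
def tri(uvs,uvt):
    o1,d1=ray("side",uvs);o2,d2=ray("top",uvt);out=[]
    for a,b in zip(d1,d2):
        s=np.linalg.lstsq(np.c_[a,-b],o2-o1,rcond=None)[0];p,q=o1+s[0]*a,o2+s[1]*b
        out.append(np.r_[(p+q)/2,np.linalg.norm(p-q)])
    return np.array(out)
def crop(im,x,y,w,h,s):
    return cv2.resize(im[y:y+h,x:x+w,::-1],None,fx=s,fy=s,interpolation=cv2.INTER_CUBIC)
E
python3 - <<'E'
from h import *
a=crop(cv2.imread("pics/top0.png")[:,:,::-1],330,175,65,75,6)
b=crop(cv2.imread("pics/side0.png")[:,:,::-1],305,160,75,56,5)
o=np.zeros((450,390+375,3),np.uint8);o[:,:390]=a;o[:280,390:]=b
cv2.imwrite("pics/c0.png",o)
E
```

```text
(no output)
```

View pics/c0.png

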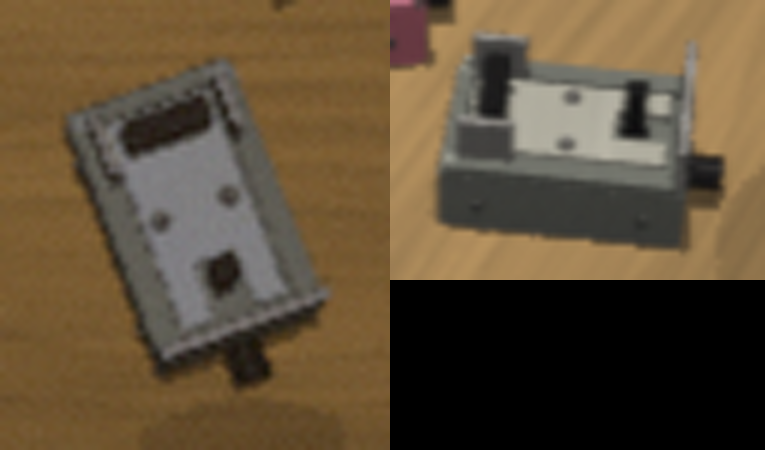

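The crop confirms it: grey box, gland at the bottom. The handle is between the two side guards (crop 165,126), the grip by the single guard (225,272), and the pins at (161,221) and (229,195).

Run:
```python
from h import *
T=lambda p:(np.array(p,float)+.5)/6-.5+[330,175]
S=lambda p:(np.array(p,float)-[390,0]+.5)/5-.5+[305,160]
np.set_printoptions(precision=4,suppress=True)
tp=T([(161,221),(229,195)]);sp=S([(566,144),(572,97)])
print("pins plane",onz("top",tp,.06),onz("side",sp,.06)); print("tri",tri(sp,tp))
h=onz("top",T([(165,126)]),.084);g=onz("top",T([(225,272)]),.09)
print("handle",h,"grip",g, "yaw hg",np.degrees(np.arctan2(*(h-g)[0,[1,0]])), np.linalg.norm((h-g)[0,:2]))
# dark blobs
im=cv2.imread("pics/top0.png");gr=im.max(2)
for n,(x0,y0,x1,y1) in dict(handle=(348,188,368,204),grip=(361,213,374,227)).items():
    m=(gr[y0:y1,x0:x1]<60); m=m.astype(np.uint8);k,l,s,c=cv2.connectedComponentsWithStats(m)
    for i in range(1,k):
        if s[i,4]>8: print(n,s[i],c[i]+[x0,y0],onz("top",[c[i]+[x0,y0]],.084 if n=="handle" else .09))
# white edges: guard edge
print("guard end mid",onz("top",T([(162,357),(326,293)]),.086))
print("far rim corners z.056",onz("top",T([(68,122),(230,64)]),.056), "side",onz("side",S([(440,160)]),.056))
```

```text
pins plane [[ 0.5333 -0.1107  0.06  ]
 [ 0.548  -0.1479  0.06  ]] [[ 0.5287 -0.1076  0.06  ]
 [ 0.5434 -0.1447  0.06  ]]
tri [[ 0.5324 -0.1115  0.0551  0.0035]
 [ 0.5471 -0.1488  0.0551  0.0034]]
handle [[ 0.5818 -0.1116  0.084 ]] grip [[ 0.5017 -0.1432  0.09  ]] yaw hg 21.48754773090423 0.08613185117635506
handle [ 2  3 15 10 83] [357.253  195.4096] [[ 0.5824 -0.1122  0.084 ]]
grip [ 4  4  5  7 28] [366.8929 220.1071] [[ 0.5011 -0.1426  0.09  ]]
guard end mid [[ 0.4562 -0.1096  0.086 ]
 [ 0.4913 -0.1974  0.086 ]]
far rim corners z.056 [[ 0.5886 -0.0599  0.056 ]
 [ 0.6218 -0.1492  0.056 ]] side [[ 0.5903 -0.0629  0.056 ]]
```

drive_tool(
  rows="0.0854 0 0 0 0 0 -7.1;0.0854 0 0 0 0 0 -7.1;0.0854 0 0 0 0 0 -7.1;0.0854 0 0 0 0 0 -7.1;0.0854 0 0 0 0 0 -7.1;0.0854 0 0 0 0 0 -7.1;0.0854 0 0 0 0 0 -7.1;0.0854 0 0 0 0 0 -7.1;0.0854 0 0 0 0 0 -7.1;0.0854 0 0 0 0 0 -7.1;0.0854 0 0 0 0 0 -7.1;0.0854 0 0 0 0 0 -7.1;0.0854 0 0 0 0 0 -7.1",
  newtons=40,
)

```text
time_s: 1.18
ee_pos: [0.1509, -0.6268, 0.2212]
orientation: [3.138, -0.017, 1.865]
force: [-0.1, -0.0, 0.3]
opening: 0.0852
```

drive_tool(
  rows="0.0854 0.018 0.033 0 0 0 0;0.0854 0.018 0.033 0 0 0 0;0.0854 0.018 0.033 0 0 0 0;0.0854 0.018 0.033 0 0 0 0;0.0854 0.018 0.033 0 0 0 0;0.0854 0.018 0.033 0 0 0 0;0.0854 0.018 0.033 0 0 0 0;0.0854 0.018 0.033 0 0 0 0;0.0854 0.018 0.033 0 0 0 0;0.0854 0.018 0.033 0 0 0 0;0.0854 0.018 0.033 0 0 0 0;0.0854 0.018 0.033 0 0 0 0;0.0854 0.018 0.033 0 0 0 0;0.0854 0.018 0.033 0 0 0 0;0.0854 0.018 0.033 0 0 0 0;0.0854 0 0 0 0 0 0",
)

```text
time_s: 2.52
ee_pos: [0.5582, -0.2025, 0.2206]
orientation: [3.139, -0.027, 1.862]
force: [0.7, 0.8, -0.8]
opening: 0.0856
```

```bash
cat >> h.py <<'E'
from scipy.spatial.transform import Rotation as Ro
def go(p,yaw):
    o=arm.get_obs();R=Ro.from_euler("xyz",o["orientation"]);T=Ro.from_euler("xyz",[np.pi,0,np.radians(yaw)])
    d=R.inv().apply(np.array(p)-o["ee_pos"])*1000
    print("t",round(o["time_s"],2),"pos",o["ee_pos"].round(4),"rpy",np.degrees(o["orientation"]).round(2),"F",o["force"].round(1),"open",round(o["opening"],4),"q6",o["qpos"][5].round(2))
    print("shift mm",d.round(1),"turn deg",np.degrees((R.inv()*T).as_rotvec()).round(2))
E
python3 -c "
from h import *
go([.5823,-.112,.12],111.5)"
```

```text
t 2.52 pos [ 0.5582 -0.2025  0.2206] rpy [179.88  -1.56 106.68] F [ 0.7  0.8 -0.8] open 0.0856 q6 -0.84
shift mm [ 77.   48.9 102.8] turn deg [ 0.19 -1.56 -4.82]
```

drive_tool(
  rows="0.0854 0.02 0.012 0 0 -0.8 -2.4;0.0854 0.02 0.013 0 0 -0.8 -2.4;0.0854 0.02 0.013 0.01 0 0 0;0.0854 0.017 0.012 0.02 0 0 0;0.0854 0 0 0.02 0 0 0;0.0854 0 0 0 0 0 0",
)

```text
time_s: 3.02
ee_pos: [0.5808, -0.1069, 0.1687]
orientation: [3.139, 0.002, 1.955]
force: [0.2, 0.5, -1.6]
opening: 0.0852
```

```bash
python3 -c "
from h import *
go([.5823,-.112,.12],111.5)
a=crop(get_image('side'),270,110,130,110,5);cv2.imwrite('pics/s1.png',a)"
```

```text
t 3.02 pos [ 0.5808 -0.1069  0.1687] rpy [1.7987e+02 1.2000e-01 1.1199e+02] F [ 0.2  0.5 -1.6] open 0.0852 q6 -0.76
shift mm [-5.2 -0.6 48.7] turn deg [0.13 0.12 0.49]
```

View pics/s1.png

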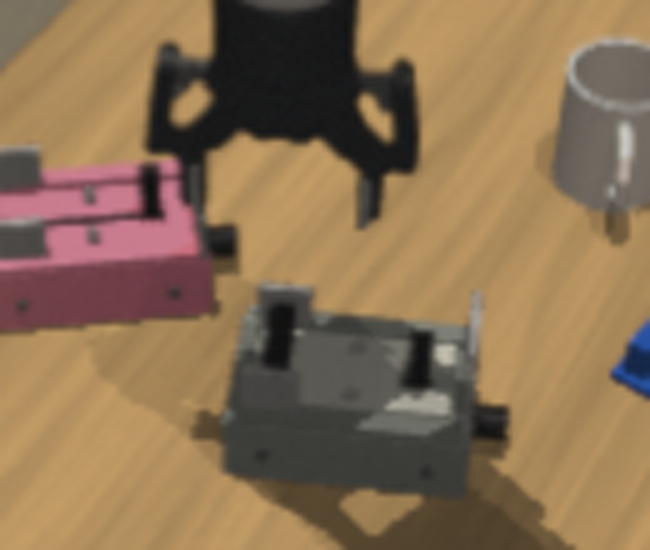

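drive_tool(
  rows="0.05 -0.005 0 0.03 0 0 0.5;0.05 0 0 0.03 0 0 0;0.05 0 0 0.01 0 0 0;0.05 0 0 0 0 0 0",
)

```text
time_s: 3.4
ee_pos: [0.5874, -0.1158, 0.1048]
orientation: [3.131, 0.01, 1.943]
force: [-0.6, 0.2, 0.9]
opening: 0.0498
```

```bash
python3 -c "
from h import *
go([.5823,-.112,.060],111.5)"
```

```text
t 3.4 pos [ 0.5874 -0.1158  0.1048] rpy [179.37   0.59 111.31] F [-0.6  0.2  0.9] open 0.0498 q6 -0.76
shift mm [ 5.8 -3.9 44.7] turn deg [ 0.63  0.59 -0.18]
```

drive_tool(
  rows="0.05 0.005 -0.004 0.005 0.6 0.6 0;0.05 0 0 0 0 0 0;0.05 0 0 0 0 0 0",
)

```text
time_s: 3.65
ee_pos: [0.5831, -0.1143, 0.1033]
orientation: [3.139, 0.002, 1.941]
force: [-0.1, 0.2, 0.5]
opening: 0.05
```

```bash
python3 -c "
from h import *
go([.5823,-.112,.060],111.5)"
```

```text
t 3.65 pos [ 0.5831 -0.1143  0.1033] rpy [1.7985e+02 1.0000e-01 1.1122e+02] F [-0.1  0.2  0.5] open 0.05 q6 -0.75
shift mm [ 2.5 -0.1 43.3] turn deg [ 0.15  0.1  -0.28]
```

Good behaviour with small rows. Next I descend.

drive_tool(
  rows="0.05 0.003 0 0.015 0 0 0;0.05 0 0 0.015 0 0 0;0.05 0 0 0.012 0 0 0;0.05 0 0 0 0 0 0;0.05 0 0 0 0 0 0",
)

```text
time_s: 4.07
ee_pos: [0.5874, -0.1137, 0.0682]
orientation: [3.129, 0.011, 1.941]
force: [0.7, 0.1, 0.7]
opening: 0.0499
```

```bash
python3 -c "
from h import *
go([.5823,-.112,.060],111.5)"
```

```text
t 4.07 pos [ 0.5874 -0.1137  0.0682] rpy [179.27   0.65 111.21] F [0.7 0.1 0.7] open 0.0499 q6 -0.75
shift mm [ 3.5 -4.2  8.1] turn deg [ 0.73  0.65 -0.29]
```

drive_tool(
  rows="0.05 0.003 -0.004 0.003 0.7 0.6 -0.3;0.05 0 0 0.003 0 0 0;0.05 0 0 0.002 0 0 0;0.05 0 0 0 0 0 0",
)

```text
time_s: 4.4
ee_pos: [0.5838, -0.1129, 0.0623]
orientation: [3.139, 0.003, 1.947]
force: [-0.3, 0.5, 0.1]
opening: 0.0501
```

```bash
python3 -c "
from h import *
go([.5823,-.112,.060],111.5)"
```

```text
t 4.4 pos [ 0.5838 -0.1129  0.0623] rpy [1.7987e+02 1.6000e-01 1.1155e+02] F [-0.3  0.5  0.1] open 0.0501 q6 -0.76
shift mm [ 1.4 -1.1  2.3] turn deg [0.13 0.16 0.05]
```

drive_tool(
  rows="0.05 0.001 -0.001 0.001 0 0 0;0.012 0 0 0 0 0 0;0.012 0 0 0 0 0 0;0.012 0 0 0 0 0 0;0.012 0 0 0 0 0 0;0.012 0 0 0 0 0 0;0.012 0 0 0 0 0 0",
  newtons=40,
)

```text
time_s: 4.98
ee_pos: [0.5832, -0.1124, 0.0621]
orientation: [3.138, 0.004, 1.947]
force: [0.7, 0.2, -1.1]
opening: 0.0154
```

```bash
python3 -c "
from h import *
go([.5823,-.112,.060],111.5)"
```

```text
t 4.98 pos [ 0.5832 -0.1124  0.0621] rpy [179.77   0.22 111.54] F [ 0.7  0.2 -1.1] open 0.0154 q6 -0.76
shift mm [ 0.7 -0.7  2.1] turn deg [0.23 0.22 0.04]
```

drive_tool(
  rows="0.012 0 0 -0.004 0 0 0;0.012 0 0 -0.004 0 0 0;0.012 0 0 -0.004 0 0 0;0.012 0 0 -0.004 0 0 0;0.012 0 0 -0.004 0 0 0;0.012 0 0 -0.004 0 0 0;0.012 0 0 -0.004 0 0 0;0.012 0 0 0 0 0 0",
  newtons=60,
)

```text
time_s: 5.65
ee_pos: [0.5825, -0.1122, 0.0927]
orientation: [3.138, 0.003, 1.947]
force: [-0.7, -0.5, -1.3]
opening: 0.0148
```

```bash
python3 -c "
from h import *
go([.5823,-.112,.15],111.5)"
```

```text
t 5.65 pos [ 0.5825 -0.1122  0.0927] rpy [179.82   0.18 111.54] F [-0.7 -0.5 -1.3] open 0.0148 q6 -0.76
shift mm [  0.    0.1 -57.3] turn deg [0.18 0.18 0.04]
```

drive_tool(
  rows="0.012 0 0 -0.015 0 0 0;0.012 0 0 -0.02 0 0 0;0.012 0 0 -0.02 0 0 0;0.012 0 0 0 0 0 4;0.012 0 0 0 0 0 7;0.012 0 0 0 0 0 7;0.012 0 0 0 0 0 7;0.012 0 0 0 0 0 7;0.012 0 0 0 0 0 7;0.012 0 0 0 0 0 7;0.012 0 0 0 0 0 7;0.012 0 0 0 0 0 7;0.012 0 0 0 0 0 7;0.012 0 0 0 0 0 7;0.012 0 0 0 0 0 7;0.012 0 0 0 0 0 7;0.012 0 0 0 0 0 4;0.012 0 0 0 0 0 0",
)

```text
time_s: 7.15
ee_pos: [0.5803, -0.112, 0.1506]
orientation: [3.139, -0.0, 0.296]
force: [0.3, 0.0, -0.8]
opening: 0.0145
```

```bash
python3 -c "
from h import *
go([.56,.07,.12],21.5)"
```

```text
t 7.15 pos [ 0.5803 -0.112   0.1506] rpy [ 1.7987e+02 -3.0000e-02  1.6950e+01] F [ 0.3  0.  -0.8] open 0.0145 q6 0.89
shift mm [  33.6 -180.1   30.2] turn deg [ 0.13 -0.02 -4.55]
```

drive_tool(
  rows="0.012 0.003 -0.01 0 0 0 -2;0.012 0.003 -0.02 0 0 0 -2;0.012 0.003 -0.025 0 0 0 0;0.012 0.003 -0.025 0 0 0 0;0.012 0.003 -0.025 0 0 0 0;0.012 0.003 -0.025 0 0 0 0;0.012 0.003 -0.02 0 0 0 0;0.012 0.003 -0.015 0 0 0 0;0.012 0 0 0.005 0 0 0;0.012 0 0 0.015 0 0 0;0.012 0 0 0.015 0 0 0;0.012 0 0 0 0 0 0;0.012 0 0 0 0 0 0",
)

```text
time_s: 8.23
ee_pos: [0.5397, 0.0628, 0.1145]
orientation: [3.139, -0.002, 0.412]
force: [-0.6, -0.7, -0.7]
opening: 0.0149
```

```bash
python3 -c "
from h import *
go([.56,.07,.02],21.5)
a=get_image('side');cv2.imwrite('pics/s2.png',crop(a,120,60,320,240,2.5))"
```

```text
t 8.23 pos [0.5397 0.0628 0.1145] rpy [ 1.7986e+02 -1.1000e-01  2.3590e+01] F [-0.6 -0.7 -0.7] open 0.0149 q6 1.07
shift mm [21.3  1.3 94.5] turn deg [ 0.14 -0.11  2.09]
```

View pics/s2.png

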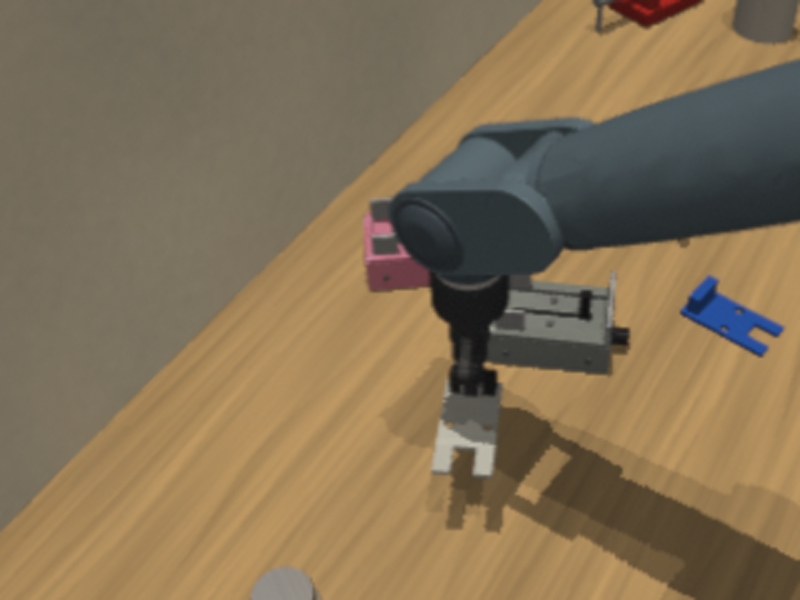

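The cover is held level, with the bench clear below it. Next I lower it.

drive_tool(
  rows="0.012 0 0 0.012 0 0 0;0.012 0 0 0.015 0 0 0;0.012 0 0 0.015 0 0 0;0.012 0 0 0.015 0 0 0;0.012 0 0 0.01 0 0 0;0.012 0 0 0.005 0 0 0;0.012 0 0 0.002 0 0 0;0.012 0 0 0.002 0 0 0;0.012 0 0 0 0 0 0",
)

```text
time_s: 9.03
ee_pos: [0.5443, 0.0603, 0.0374]
orientation: [3.134, -0.01, 0.413]
force: [0.1, 0.4, -0.9]
opening: 0.0146
```

```bash
python3 -c "
from h import *
go([.56,.07,.012],21.5)"
```

```text
t 9.03 pos [0.5443 0.0603 0.0374] rpy [179.59  -0.55  23.64] F [ 0.1  0.4 -0.9] open 0.0146 q6 1.06
shift mm [18.  -2.8 25.6] turn deg [ 0.4  -0.56  2.13]
```

drive_tool(
  rows="0.012 0 0 0.005 0.4 -0.6 0;0.012 0 0 0.005 0 0 0;0.012 0 0 0.005 0 0 0;0.012 0 0 0.004 0 0 0;0.012 0 0 0.002 0 0 0;0.012 0 0 0 0 0 0;0.012 0 0 0 0 0 0",
)

```text
time_s: 9.62
ee_pos: [0.5464, 0.0601, 0.0164]
orientation: [3.14, -0.002, 0.413]
force: [-0.4, 1.2, -1.2]
opening: 0.0145
```

```bash
python3 -c "
from h import *
go([.56,.07,.012],21.5)"
```

```text
t 9.62 pos [0.5464 0.0601 0.0164] rpy [ 1.799e+02 -1.200e-01  2.365e+01] F [-0.4  1.2 -1.2] open 0.0145 q6 1.06
shift mm [16.4 -3.6  4.4] turn deg [ 0.09 -0.12  2.15]
```

drive_tool(
  rows="0.012 0 0 0.002 0 0 0;0.012 0 0 0.0015 0 0 0;0.012 0 0 0.0015 0 0 0;0.012 0 0 0.001 0 0 0;0.012 0 0 0 0 0 0;0.012 0 0 0 0 0 0",
)

```text
time_s: 10.12
ee_pos: [0.5474, 0.0602, 0.0126]
orientation: [3.14, -0.002, 0.413]
force: [0.0, 0.4, -1.7]
opening: 0.0146
```

```bash
python3 -c "
from h import *
go([.56,.07,.012],21.5)"
```

```text
t 10.12 pos [0.5474 0.0602 0.0126] rpy [ 1.7989e+02 -1.2000e-01  2.3680e+01] F [ 0.   0.4 -1.7] open 0.0146 q6 1.06
shift mm [15.5 -3.9  0.7] turn deg [ 0.11 -0.12  2.18]
```

drive_tool(
  rows="0.012 0 0 0.001 0 0 0;0.012 0 0 0.001 0 0 0;0.012 0 0 0.001 0 0 0;0.012 0 0 0 0 0 0",
)

```text
time_s: 10.45
ee_pos: [0.5479, 0.0602, 0.0123]
orientation: [3.14, -0.0, 0.414]
force: [-0.2, 0.0, -1.2]
opening: 0.0146
```

drive_tool(
  rows="0.012 0 0 0.002 0 0 0;0.012 0 0 0.002 0 0 0",
)

```text
time_s: 10.62
ee_pos: [0.5483, 0.0602, 0.0119]
orientation: [3.141, 0.003, 0.415]
force: [-12.8, -1.0, 24.6]
opening: 0.0148
```

drive_tool(
  rows="0.012 0 0 -0.0005 0 0 0;0.03 0 0 0 0 0 0;0.04 0 0 0 0 0 0;0.05 0 0 0 0 0 0;0.05 0 0 0 0 0 0",
)

```text
time_s: 11.03
ee_pos: [0.549, 0.0601, 0.0126]
orientation: [3.14, 0.001, 0.414]
force: [-0.4, -0.6, -0.2]
opening: 0.0498
```

```bash
python3 -c "
from h import *
go([.56,.07,.012],21.5)"
```

```text
t 11.03 pos [0.549  0.0601 0.0126] rpy [1.7993e+02 5.0000e-02 2.3740e+01] F [-0.4 -0.6 -0.2] open 0.0498 q6 1.06
shift mm [14.  -4.6  0.6] turn deg [0.07 0.05 2.24]
```

drive_tool(
  rows="0.05 0 0 -0.01 0 0 0;0.05 0 0 -0.03 0 0 0;0.05 0 0 -0.04 0 0 0;0.05 0 0 -0.04 0 0 0;0.05 -0.01 0.02 0 0 0 2.2;0.05 -0.015 0.025 0 0 0 0;0.05 -0.015 0.025 0 0 0 0;0.05 -0.015 0.025 0 0 0 0;0.05 -0.015 0.025 0 0 0 0;0.05 -0.015 0.025 0 0 0 0;0.05 -0.015 0.02 0 0 0 0;0.05 0 0 0 0 0 0",
)

```text
time_s: 12.03
ee_pos: [0.5171, -0.1372, 0.1463]
orientation: [3.134, -0.003, 0.38]
force: [0.2, 0.1, 0.9]
opening: 0.0501
```

```bash
python3 -c "
from h import *
go([.5018,-.1437,.12],21.5)"
```

```text
t 12.03 pos [ 0.5171 -0.1372  0.1463] rpy [179.59  -0.18  21.76] F [0.2 0.1 0.9] open 0.0501 q6 0.72
shift mm [-16.7   0.1  26.2] turn deg [ 0.41 -0.18  0.26]
```

drive_tool(
  rows="0.04 -0.009 0 0.01 0.4 0 0.2;0.04 -0.008 0 0.01 0 0 0;0.04 0 0 0.01 0 0 0;0.04 0 0 0.01 0 0 0;0.04 0 0 0.01 0 0 0;0.04 0 0 0 0 0 0;0.04 0 0 0 0 0 0",
)

```text
time_s: 12.62
ee_pos: [0.4985, -0.141, 0.0901]
orientation: [-3.138, -0.002, 0.377]
force: [-0.2, -0.1, 1.1]
opening: 0.04
```

```bash
python3 -c "
from h import *
go([.5018,-.1437,.067],21.5)"
```

```text
t 12.62 pos [ 0.4985 -0.141   0.0901] rpy [-1.7979e+02 -1.0000e-01  2.1620e+01] F [-0.2 -0.1  1.1] open 0.04 q6 0.69
shift mm [ 2.   3.8 23.1] turn deg [-0.21 -0.1   0.12]
```

drive_tool(
  rows="0.04 0.002 0.004 0.004 -0.2 0 0;0.04 0 0 0.006 0 0 0;0.04 0 0 0.006 0 0 0;0.04 0 0 0.004 0 0 0;0.04 0 0 0 0 0 0;0.04 0 0 0 0 0 0",
)

```text
time_s: 13.12
ee_pos: [0.5034, -0.1434, 0.0681]
orientation: [3.141, -0.002, 0.38]
force: [-0.8, -0.1, 0.2]
opening: 0.04
```

```bash
python3 -c "
from h import *
go([.5018,-.1437,.067],21.5)"
```

```text
t 13.12 pos [ 0.5034 -0.1434  0.0681] rpy [ 1.7996e+02 -1.4000e-01  2.1740e+01] F [-0.8 -0.1  0.2] open 0.04 q6 0.7
shift mm [-1.6 -0.3  1.1] turn deg [ 0.04 -0.14  0.24]
```

drive_tool(
  rows="0.01 0 0 0 0 0 0.2;0.01 0 0 0 0 0 0;0.01 0 0 0 0 0 0;0.01 0 0 0 0 0 0;0.01 0 0 0 0 0 0",
  newtons=20,
)

```text
time_s: 13.53
ee_pos: [0.5035, -0.1433, 0.0684]
orientation: [3.141, -0.003, 0.375]
force: [0.5, 0.5, -1.7]
opening: 0.0135
```

```bash
python3 -c "
from h import *
go([.5018,-.1437,.067],21.5)"
```

```text
t 13.53 pos [ 0.5035 -0.1433  0.0684] rpy [ 1.7996e+02 -1.7000e-01  2.1490e+01] F [ 0.5  0.5 -1.7] open 0.0135 q6 0.7
shift mm [-1.7 -0.3  1.4] turn deg [ 0.04 -0.17 -0.01]
```

drive_tool(
  rows="0.01 0.006 0 0 0 0 0;0.01 0.008 0 0 0 0 0;0.01 0.008 0 0 0 0 0;0.01 0.008 0 0 0 0 0;0.01 0.008 0 0 0 0 0;0.01 0.008 0 0 0 0 0;0.01 0.008 0 0 0 0 0;0.01 0.006 0 0 0 0 0;0.01 0 0 0 0 0 0",
  newtons=40,
)

```text
time_s: 14.28
ee_pos: [0.5645, -0.1198, 0.0685]
orientation: [3.14, 0.001, 0.376]
force: [-2.2, -1.9, 1.5]
opening: 0.0133
```

```bash
python3 -c "
from h import *
go([.5035+.080*.9304,-.1433+.08*.3665,.068],21.5)"
```

```text
t 14.28 pos [ 0.5645 -0.1198  0.0685] rpy [1.7992e+02 8.0000e-02 2.1560e+01] F [-2.2 -1.9  1.5] open 0.0133 q6 0.79
shift mm [14.6 -0.5  0.5] turn deg [0.08 0.08 0.06]
```

drive_tool(
  rows="0.01 0.006 0 0 0 0 0;0.01 0.006 0 0 0 0 0;0.01 0.004 0 0 0 0 0;0.01 0.004 0 0 0 0 0;0.01 0.004 0 0 0 0 0",
)

```text
time_s: 14.7
ee_pos: [0.578, -0.1146, 0.0684]
orientation: [-3.138, 0.035, 0.381]
force: [-22.6, -8.6, 14.7]
opening: 0.0126
```

```bash
python3 -c "
from h import *
go([.5035+.080*.9304,-.1433+.08*.3665,.068],21.5)"
```

```text
t 14.7 pos [ 0.578  -0.1146  0.0684] rpy [-179.79    2.     21.84] F [-22.6  -8.6  14.7] open 0.0126 q6 0.82
shift mm [ 0.2 -0.6  0.4] turn deg [-0.21  2.    0.34]
```

drive_tool(
  rows="0.01 0 0 0 0 0 0;0.026 0 0 0 0 0 0;0.026 0 0 0 0 0 0;0.026 0 0 0 0 0 0;0.026 0 0 -0.01 0 2 0.3;0.026 0 0 -0.02 0 0 0;0.026 0 0 -0.03 0 0 0;0.05 0 0 -0.03 0 0 0;0.05 0 0 -0.01 0 0 0;0.05 0 0 0 0 0 0",
)

```text
time_s: 15.53
ee_pos: [0.5804, -0.1122, 0.1705]
orientation: [-3.134, -0.006, 0.376]
force: [0.1, -0.6, -0.1]
opening: 0.0501
```

```bash
python3 -c "
from h import *
go([.5488,.0601,.12],113.7)"
```

```text
t 15.53 pos [ 0.5804 -0.1122  0.1705] rpy [-179.58   -0.33   21.53] F [ 0.1 -0.6 -0.1] open 0.0501 q6 0.8
shift mm [  33.6 -171.5   52. ] turn deg [-5.000e-02 -6.000e-01 -9.217e+01]
```

drive_tool(
  rows="0.08 0.004 -0.015 0 0 0 0;0.08 0.004 -0.022 0 0 0 0;0.08 0.004 -0.025 0 0 0 0;0.08 0.004 -0.025 0 0 0 0;0.08 0.004 -0.025 0 0 0 0;0.08 0.004 -0.02 0 0 0 0;0.08 0.004 -0.01 0 0 0 0;0.08 0 0 0 0 0 -5;0.08 0 0 0 0 0 -7.1;0.08 0 0 0 0 0 -7.1;0.08 0 0 0 0 0 -7.1;0.08 0 0 0 0 0 -7.1;0.08 0 0 0 0 0 -7.1;0.08 0 0 0 0 0 -7.1;0.08 0 0 0 0 0 -7.1;0.08 0 0 0 0 0 -7.1;0.08 0 0 0 0 0 -7.1;0.08 0 0 0 0 0 -7.1;0.08 0 0 0 0 0 -7.1;0.08 0 0 0 0 0 -5;0.08 0 0 0 0 0 0",
)

```text
schema error: expected 1 to 20 rows
```

```bash
python3 -c "
from h import *
go([.5488,.0601,.12],113.7)
a=get_image('side');b=get_image('top')
cv2.imwrite('pics/top3.png',b[:,:,::-1]);cv2.imwrite('pics/side3.png',a[:,:,::-1])
A=crop(a,250,140,130,130,3);B=crop(b,260,170,130,130,3)
cv2.imwrite('pics/c3.png',np.hstack([A,B]))"
```

```text
t 15.53 pos [ 0.5804 -0.1122  0.1705] rpy [-179.58   -0.33   21.53] F [ 0.1 -0.6 -0.1] open 0.0501 q6 0.8
shift mm [  33.6 -171.5   52. ] turn deg [-5.000e-02 -6.000e-01 -9.217e+01]
```

View pics/c3.png

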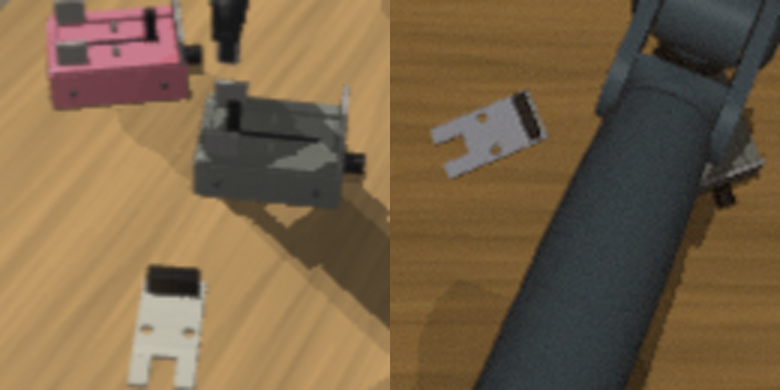

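The rows were refused because there were 21, but the picture helps. The grip now stands between the side guards (side crop 235,115). The cover lies flat, with its holes at top crop (482,118) and (495,149). I'll measure its pose.

Run:
```python
from h import *
np.set_printoptions(precision=4,suppress=True)
im=cv2.imread("pics/top3.png")
x0,y0,x1,y1=265,190,322,238
c=im[y0:y1,x0:x1].astype(int); m=((c.min(2)>95)&(c.max(2)-c.min(2)<40)).astype(np.uint8)
k,l,s,ce=cv2.connectedComponentsWithStats(m);i=1+s[1:,4].argmax();print(s[i])
pts=np.argwhere(l==i)[:,::-1]+[x0,y0]
W=onz("top",pts,.006)[:,:2]; r=cv2.minAreaRect((W*1000).astype(np.float32));print(r)
T=lambda p:(np.array(p,float)-[390,0]+.5)/3-.5+[260,170]
h=onz("top",T([(482,118),(495,149)]),.006);print("holes",h,h.mean(0))
hd=onz("top",T([(526,117)]),.034);print("handle",hd)
S=lambda p:(np.array(p,float)+.5)/3-.5+[250,140]
h2=onz("side",S([(147,328),(188,332)]),.006);print("side holes",h2,h2.mean(0))
print("predicted centre",np.array([.5488,.0601])+.047*np.array([np.cos(np.radians(113.7)),np.sin(np.radians(113.7))]))
```

```text
[  9  12  34  27 420]
((527.0237426757812, 111.46390533447266), (59.46146774291992, 101.39249420166016), 23.870237350463867)
holes [[0.5477 0.1102 0.006 ]
 [0.5125 0.0949 0.006 ]] [0.5301 0.1025 0.006 ]
handle [[0.545  0.0592 0.034 ]]
side holes [[0.5453 0.1093 0.006 ]
 [0.5096 0.0947 0.006 ]] [0.5275 0.102  0.006 ]
predicted centre [0.5299 0.1031]
```

drive_tool(
  rows="0.08 0.004 -0.015 0 0 0 0;0.08 0.004 -0.022 0 0 0 0;0.08 0.004 -0.025 0 0 0 0;0.08 0.004 -0.025 0 0 0 0;0.08 0.004 -0.025 0 0 0 0;0.08 0.004 -0.02 0 0 0 0;0.08 0.004 -0.01 0 0 0 0;0.08 0 0 0 0 0 -5;0.08 0 0 0 0 0 -7.1;0.08 0 0 0 0 0 -7.1;0.08 0 0 0 0 0 -7.1;0.08 0 0 0 0 0 -7.1;0.08 0 0 0 0 0 -7.1;0.08 0 0 0 0 0 -7.1;0.08 0 0 0 0 0 -7.1;0.08 0 0 0 0 0 -7.1;0.08 0 0 0 0 0 -7.1;0.08 0 0 0 0 0 -7.1;0.08 0 0 0 0 0 -7.1;0.08 0 0 0 0 0 -5",
)

```text
time_s: 17.3
ee_pos: [0.5322, 0.0493, 0.1332]
orientation: [-3.097, -0.041, 1.931]
force: [-0.0, -0.5, -0.3]
opening: 0.0801
```

```bash
python3 -c "
from h import *
go([.5488,.0601,.05],113.7)"
```

```text
t 17.3 pos [0.5322 0.0493 0.1332] rpy [-177.42   -2.36  110.61] F [-0.  -0.5 -0.3] open 0.0801 q6 -0.49
shift mm [ 0.8 23.1 82.3] turn deg [-2.51 -2.43 -3.03]
```

drive_tool(
  rows="0.08 0 0.008 0 -2.5 -2.4 -3;0.08 0 0.008 0.01 0 0 0;0.08 0 0.005 0.01 0 0 0;0.08 0 0 0.015 0 0 0;0.08 0 0 0.01 0 0 0;0.08 0 0 0 0 0 0;0.08 0 0 0 0 0 0",
)

```text
time_s: 17.88
ee_pos: [0.5479, 0.0593, 0.0769]
orientation: [-3.132, -0.006, 1.989]
force: [-0.6, 0.2, -0.4]
opening: 0.0802
```

```bash
python3 -c "
from h import *
go([.5488,.0601,.013],113.7)"
```

```text
t 17.88 pos [0.5479 0.0593 0.0769] rpy [-179.43   -0.32  113.96] F [-0.6  0.2 -0.4] open 0.0802 q6 -0.52
shift mm [-0.   1.7 63.8] turn deg [-0.57 -0.32  0.27]
```

drive_tool(
  rows="0.08 0 0.001 0.01 -0.6 -0.3 0.3;0.08 0 0 0.015 0 0 0;0.08 0 0 0.015 0 0 0;0.08 0 0 0.008 0 0 0;0.08 0 0 0 0 0 0;0.08 0 0 0 0 0 0",
)

```text
time_s: 18.38
ee_pos: [0.5507, 0.0595, 0.0292]
orientation: [3.138, 0.001, 1.982]
force: [0.7, 0.2, 1.0]
opening: 0.0801
```

```bash
python3 -c "
from h import *
go([.5488,.0601,.013],113.7)"
```

```text
t 18.38 pos [0.5507 0.0595 0.0292] rpy [1.7979e+02 7.0000e-02 1.1358e+02] F [0.7 0.2 1. ] open 0.0801 q6 -0.51
shift mm [ 1.3 -1.5 16.2] turn deg [ 0.21  0.07 -0.12]
```

drive_tool(
  rows="0.08 0.001 -0.0015 0.004 0 0 0;0.08 0 0 0.004 0 0 0;0.08 0 0 0.004 0 0 0;0.08 0 0 0.002 0 0 0;0.08 0 0 0 0 0 0;0.08 0 0 0 0 0 0",
)

```text
time_s: 18.88
ee_pos: [0.5511, 0.0596, 0.017]
orientation: [3.133, 0.004, 1.982]
force: [-0.6, 0.4, -0.5]
opening: 0.08
```

```bash
python3 -c "
from h import *
go([.5488,.0601,.013],113.7)"
```

```text
t 18.88 pos [0.5511 0.0596 0.017 ] rpy [179.52   0.22 113.57] F [-0.6  0.4 -0.5] open 0.08 q6 -0.51
shift mm [ 1.5 -2.   4. ] turn deg [ 0.48  0.22 -0.13]
```

drive_tool(
  rows="0.08 0.0015 -0.002 0.002 0.5 0.2 -0.1;0.08 0 0 0.0015 0 0 0;0.08 0 0 0 0 0 0;0.08 0 0 0 0 0 0",
)

```text
time_s: 19.22
ee_pos: [0.5488, 0.0602, 0.0136]
orientation: [-3.141, 0.0, 1.984]
force: [1.1, 0.2, -0.0]
opening: 0.0801
```

```bash
python3 -c "
from h import *
go([.5488,.0601,.013],113.7)"
```

```text
t 19.22 pos [0.5488 0.0602 0.0136] rpy [-1.7997e+02  2.0000e-02  1.1369e+02] F [ 1.1  0.2 -0. ] open 0.0801 q6 -0.51
shift mm [-0.1 -0.1  0.6] turn deg [-0.03  0.02 -0.01]
```

Spot on. Next I close the fingers and lift.

drive_tool(
  rows="0.045 0 0 0 0 0 0;0.045 0 0 0 0 0 0;0.045 0 0 0 0 0 0;0.045 0 0 0 0 0 0;0.045 0 0 0 0 0 0;0.045 0 0 0 0 0 0",
  newtons=40,
)

```text
time_s: 19.72
ee_pos: [0.5491, 0.0602, 0.0139]
orientation: [-3.141, 0.001, 1.984]
force: [0.2, -0.5, -0.3]
opening: 0.0491
```

```bash
python3 -c "
from h import *
go([.5488,.0601,.013],113.7)"
```

```text
t 19.72 pos [0.5491 0.0602 0.0139] rpy [-1.7999e+02  4.0000e-02  1.1369e+02] F [ 0.2 -0.5 -0.3] open 0.0491 q6 -0.51
shift mm [ 0.  -0.3  0.9] turn deg [-0.01  0.04 -0.01]
```

drive_tool(
  rows="0.045 0 0 -0.004 0 0 0;0.045 0 0 -0.008 0 0 0;0.045 0 0 -0.02 0 0 0;0.045 0 0 -0.03 0 0 0;0.045 0 0 -0.03 0 0 0;0.045 0 0 -0.03 0 0 0;0.045 0 0 -0.02 0 0 0;0.045 0 0 -0.01 0 0 0;0.045 0 0 0 0 0 0",
  newtons=70,
)

```text
time_s: 20.47
ee_pos: [0.5463, 0.0605, 0.1737]
orientation: [-3.136, -0.002, 1.984]
force: [-0.5, 1.1, -1.8]
opening: 0.0481
```

```bash
python3 -c "
from h import *
x=np.array([.9304,.3665])
p=np.array([.5393,-.1293])-.047*x;print(p)
go([*p,.15],21.5)"
```

```text
[ 0.4955712 -0.1465255]
t 20.47 pos [0.5463 0.0605 0.1737] rpy [-1.7969e+02 -1.1000e-01  1.1370e+02] F [-0.5  1.1 -1.8] open 0.0481 q6 -0.51
shift mm [-169.2 -129.5   24. ] turn deg [-0.33  0.16 92.2 ]
```

drive_tool(
  rows="0.045 0 0 0 0 0 4;0.045 0 0 0 0 0 7;0.045 0 0 0 0 0 7;0.045 0 0 0 0 0 7;0.045 0 0 0 0 0 7;0.045 0 0 0 0 0 7;0.045 0 0 0 0 0 7;0.045 0 0 0 0 0 7;0.045 0 0 0 0 0 7;0.045 0 0 0 0 0 7;0.045 0 0 0 0 0 7;0.045 0 0 0 0 0 7;0.045 0 0 0 0 0 5;0.045 0 0 0 0 0 0;0.045 0 0 0 0 0 0",
)

```text
time_s: 21.72
ee_pos: [0.5322, 0.0615, 0.1505]
orientation: [-3.12, 0.038, 0.443]
force: [0.3, 0.2, -0.3]
opening: 0.0482
```

```bash
python3 -c "
from h import *
go([.4956,-.1465,.15],21.5)"
```

```text
t 21.72 pos [0.5322 0.0615 0.1505] rpy [-178.78    2.16   25.39] F [ 0.3  0.2 -0.3] open 0.0482 q6 1.03
shift mm [-122.1  172.3    1.4] turn deg [-1.14  2.2   3.87]
```

drive_tool(
  rows="0.045 -0.008 0.01 0 -1.1 2.2 3.8;0.045 -0.013 0.018 0 0 0 0;0.045 -0.015 0.022 0 0 0 0;0.045 -0.015 0.022 0 0 0 0;0.045 -0.015 0.022 0 0 0 0;0.045 -0.015 0.022 0 0 0 0;0.045 -0.015 0.02 0 0 0 0;0.045 -0.01 0.015 0 0 0 0;0.045 -0.005 0.007 0 0 0 0;0.045 0 0 0 0 0 0;0.045 0 0 0 0 0 0",
)

```text
time_s: 22.63
ee_pos: [0.4826, -0.1322, 0.1424]
orientation: [-3.133, 0.007, 0.4]
force: [-0.2, -0.4, -1.2]
opening: 0.0485
```

```bash
python3 -c "
from h import *
go([.4956,-.1465,.12],21.5)"
```

```text
t 22.63 pos [ 0.4826 -0.1322  0.1424] rpy [-179.49    0.42   22.9 ] F [-0.2 -0.4 -1.2] open 0.0485 q6 0.68
shift mm [ 6.6 18.5 22.2] turn deg [-0.5   0.43  1.4 ]
```

drive_tool(
  rows="0.045 0.002 0.006 0 -0.5 0.4 1.4;0.045 0.003 0.006 0 0 0 0;0.045 0.002 0.006 0 0 0 0;0.045 0 0 0 0 0 0;0.045 0 0 0 0 0 0",
)

```text
time_s: 23.05
ee_pos: [0.498, -0.144, 0.1417]
orientation: [-3.141, -0.0, 0.379]
force: [-0.2, 1.0, -1.7]
opening: 0.0483
```

```bash
python3 -c "
from h import *
go([.4956,-.1465,.12],21.5)
a=get_image('side');cv2.imwrite('pics/s4.png',crop(a,280,120,110,100,5))"
```

```text
t 23.05 pos [ 0.498  -0.144   0.1417] rpy [-1.7997e+02 -1.0000e-02  2.1720e+01] F [-0.2  1.  -1.7] open 0.0483 q6 0.69
shift mm [-3.2  1.4 21.6] turn deg [-0.03 -0.01  0.22]
```

View pics/s4.png

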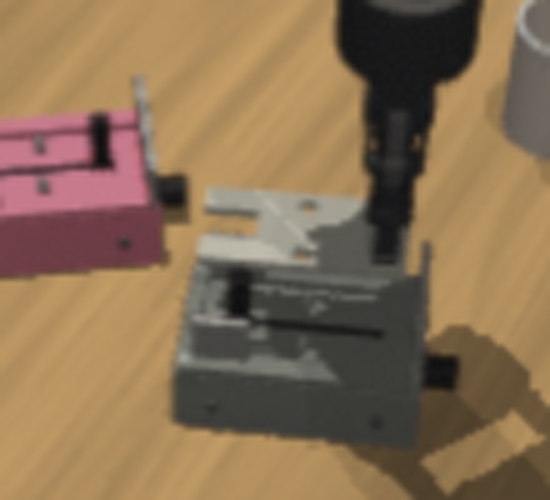

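The cover hangs level above the box, with its notch on the grip's side. I'll descend in stages and correct between them.

drive_tool(
  rows="0.045 -0.003 0.001 0.005 0 0 0.2;0.045 0 0 0.007 0 0 0;0.045 0 0 0.007 0 0 0;0.045 0 0 0.007 0 0 0;0.045 0 0 0 0 0 0;0.045 0 0 0 0 0 0",
)

```text
time_s: 23.6
ee_pos: [0.4946, -0.1452, 0.112]
orientation: [-3.14, 0.001, 0.376]
force: [-0.0, 0.0, -1.1]
opening: 0.0484
```

```bash
python3 -c "
from h import *
go([.4956,-.1465,.08],21.5)"
```

```text
t 23.6 pos [ 0.4946 -0.1452  0.112 ] rpy [-1.7989e+02  5.0000e-02  2.1550e+01] F [-0.   0.  -1.1] open 0.0484 q6 0.69
shift mm [ 0.5  1.6 32. ] turn deg [-0.11  0.05  0.05]
```

drive_tool(
  rows="0.045 0 0.0015 0.005 0 0 0;0.045 0 0 0.006 0 0 0;0.045 0 0 0.006 0 0 0;0.045 0 0 0.006 0 0 0;0.045 0 0 0.003 0 0 0;0.045 0 0 0 0 0 0;0.045 0 0 0 0 0 0",
)

```text
time_s: 24.18
ee_pos: [0.4949, -0.1466, 0.0827]
orientation: [-3.139, 0.001, 0.376]
force: [-0.5, 0.3, -0.6]
opening: 0.0485
```

```bash
python3 -c "
from h import *
go([.4956,-.1465,.078],21.5)"
```

```text
t 24.18 pos [ 0.4949 -0.1466  0.0827] rpy [-1.7985e+02  8.0000e-02  2.1550e+01] F [-0.5  0.3 -0.6] open 0.0485 q6 0.69
shift mm [0.7 0.2 4.7] turn deg [-0.15  0.08  0.05]
```

drive_tool(
  rows="0.045 0.0005 0 0.002 0 0 0;0.045 0 0 0.002 0 0 0;0.045 0 0 0.002 0 0 0;0.045 0 0 0.001 0 0 0;0.045 0 0 0 0 0 0;0.045 0 0 0 0 0 0",
)

```text
time_s: 24.68
ee_pos: [0.4961, -0.1467, 0.0758]
orientation: [-3.14, 0.0, 0.376]
force: [0.4, -0.0, -1.4]
opening: 0.0485
```

```bash
python3 -c "
from h import *
go([.4956,-.1465,.070],21.5)"
```

```text
t 24.68 pos [ 0.4961 -0.1467  0.0758] rpy [-1.7993e+02  1.0000e-02  2.1550e+01] F [ 0.4 -0.  -1.4] open 0.0485 q6 0.69
shift mm [-0.4 -0.3  5.8] turn deg [-0.07  0.01  0.05]
```

drive_tool(
  rows="0.045 -0.0005 0 0.002 0 0 0;0.045 0 0 0.002 0 0 0;0.045 0 0 0.0015 0 0 0;0.045 0 0 0 0 0 0",
)

```text
time_s: 25.02
ee_pos: [0.4958, -0.147, 0.0701]
orientation: [-3.141, -0.0, 0.376]
force: [-0.6, -0.6, -1.8]
opening: 0.0486
```

```bash
python3 -c "
from h import *
go([.4956,-.1465,.064],21.5)"
```

```text
t 25.02 pos [ 0.4958 -0.147   0.0701] rpy [-1.7997e+02 -2.0000e-02  2.1550e+01] F [-0.6 -0.6 -1.8] open 0.0486 q6 0.69
shift mm [-0.  -0.6  6.1] turn deg [-0.03 -0.02  0.05]
```

The cover is 6 mm down the pins with no contact force. I'll carry on to the seat.

drive_tool(
  rows="0.045 0 -0.0004 0.002 0 0 0;0.045 0 0 0.002 0 0 0;0.045 0 0 0.001 0 0 0;0.045 0 0 0.001 0 0 0;0.045 0 0 0 0 0 0",
)

```text
time_s: 25.43
ee_pos: [0.4959, -0.1467, 0.0642]
orientation: [-3.141, -0.0, 0.376]
force: [-1.0, 0.7, -0.9]
opening: 0.0483
```

```bash
python3 -c "
from h import *
go([.4956,-.1465,.0639],21.5)"
```

```text
t 25.43 pos [ 0.4959 -0.1467  0.0642] rpy [-1.7997e+02 -2.0000e-02  2.1550e+01] F [-1.   0.7 -0.9] open 0.0483 q6 0.69
shift mm [-0.2 -0.3  0.3] turn deg [-0.03 -0.02  0.05]
```

drive_tool(
  rows="0.045 0 0 0.001 0 0 0;0.045 0 0 0.001 0 0 0",
)

```text
time_s: 25.6
ee_pos: [0.4962, -0.1469, 0.064]
orientation: [-3.14, 0.001, 0.377]
force: [-4.7, 2.2, 9.4]
opening: 0.0483
```

drive_tool(
  rows="0.045 0 0 0 0 0 0;0.055 0 0 0 0 0 0;0.065 0 0 0 0 0 0;0.07 0 0 0 0 0 0;0.07 0 0 0 0 0 0;0.07 0 0 -0.005 0 0 0;0.07 0 0 -0.015 0 0 0;0.07 0 0 -0.03 0 0 0;0.07 0 0 -0.04 0 0 0;0.07 0 0 -0.04 0 0 0;0.07 0 -0.03 0 0 0 0;0.07 0 -0.04 0 0 0 0;0.07 0 -0.04 0 0 0 0;0.07 0 -0.04 0 0 0 0;0.07 0 -0.04 0 0 0 0;0.07 0 -0.04 0 0 0 0;0.07 0 -0.03 0 0 0 0;0.07 0 -0.01 0 0 0 0;0.07 0 0 0 0 0 0;0.07 0 0 0 0 0 0",
)

```text
time_s: 27.27
ee_pos: [0.3946, 0.1129, 0.2073]
orientation: [3.137, -0.012, 0.372]
force: [-0.0, -0.2, -0.5]
opening: 0.07
```

```bash
python3 -c "
from h import *
go([.4956,-.1465,.0639],21.5)
a=get_image('side');b=get_image('top')
cv2.imwrite('pics/top5.png',b[:,:,::-1])
A=crop(a,295,150,90,75,4);B=crop(b,325,170,75,75,5)
o=np.zeros((375,735,3),np.uint8);o[:300,:360]=A;o[:,360:]=B
cv2.imwrite('pics/c5.png',o)"
```

```text
t 27.27 pos [0.3946 0.1129 0.2073] rpy [179.76  -0.66  21.34] F [-0.  -0.2 -0.5] open 0.07 q6 1.2
shift mm [ -2.  277.8 144.5] turn deg [ 0.24 -0.66 -0.16]
```

View pics/c5.png

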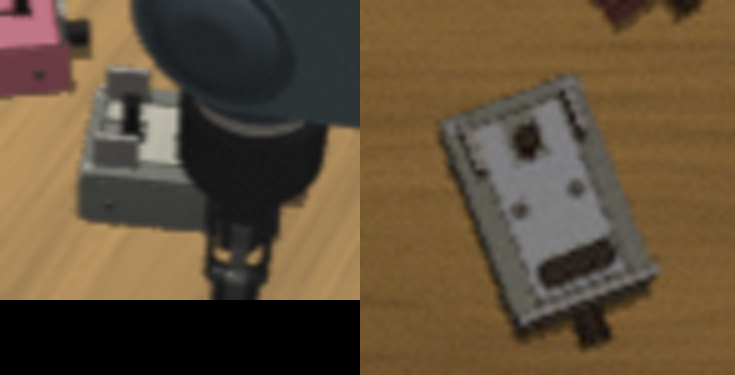

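The top view shows the cover flat in the recess: both pins show through the holes, the handle is at the gland end and the grip stands in the notch (crop 527,140). One last check on grip travel before handing in.

```bash
python3 -c "
from h import *
b=cv2.imread('pics/top5.png');g0=np.array([.5014,-.1429]);gr=b.max(2)
def blob(x0,y0,x1,y1,z):
    k,l,s,c=cv2.connectedComponentsWithStats((gr[y0:y1,x0:x1]<60).astype(np.uint8));i=1+s[1:,4].argmax();return onz('top',[c[i]+[x0,y0]],z)[0,:2]
g=blob(353,192,364,204,.09);h=blob(359,216,377,230,.084)
print('grip',g,'travel',np.linalg.norm(g-g0),'handle',h,'expected',[.4956,-.1465],'grip-handle',np.linalg.norm(g-h))"
```

```text
grip [ 0.57330743 -0.11422268] travel 0.07741490238464836 handle [ 0.49504414 -0.14658897] expected [0.4956, -0.1465] grip-handle 0.08469190634932895
```

```bash
python3 -c "
from rig import order
print(order.hand_in())"
```

```text
the job is handed in; nothing more can be done
None
```

The job is handed in, at about 27 s on the robot's clock. No verdict came back.

**What I did:**
- Lifted the cover off by its handle and laid it flat on the bench clear of the box. It was pressed onto the bench (about 25 N) and then released.
- Gripped the selector across y and slid it to the far stop.
- Took the cover again by its handle, turned it half round, lowered it over the pins and let go.

**Last checks:**
- **Cover:** the top view shows it flat in its recess, with both pins through the holes, the handle at the gland end and the grip in the notch. It met its seat at the expected height with about 9 N. The handle measured within 1 mm of where it should be.
- **Selector:** the arm met firm resistance of about 24 N after 79.8 mm of travel, while the grip slides at about 3 N, so I took that as the stop.
- **One reading disagreed:** the top picture gave only about 77.4 mm of grip travel, against the 78 mm required. I put that down to the picture's resolution (about 3 mm per pixel) and the shaded side of the grip, relied on the force, and did not push again.
- **Jar, mug and tape:** the arm was never near them, but I did not measure their positions again at the end.

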